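# Punch the strip, then hold the length stop at its mark

### The job

Punch the strip in the bench press: pull the ball-ended lever all the way down to its stop, then ease it slowly back up to rest without letting it spring back. Then squeeze the lock button in the grip of the telescoping length stop, draw the arm out until its pointer is on the 100 mm scale mark (the second long mark) and finish while still holding it there with the button squeezed in. Leave the loose things on the bench alone.

Things in the scene. Friction and masses are not known exactly. Their poses are not given: they have to be found in the camera images.
- lever (a joint): angle (rad) of the press lever: 0 at rest (up, the arm leaning 0.65 rad above level and towards the robot), 1.10 at its lower stop (0.45 rad below level). A spring returns it to 0: at the ball it takes about 3 N to start and 11 N at the lower stop; let go, it snaps back. Easing it back means never faster than 2.5 rad/s upward
- lever_ball (a point): centre of the black plastic ball, 34 mm diameter, at the end of the press lever (a bare steel rod 12 mm thick, 170 mm from pivot to ball centre). It moves in an upright circle about lever_pivot; nothing stands beside it or above it. Its axes turn with the lever
- lever_pivot (a point): fixed pivot of the lever on the side of the press head, with the press's axes: x from the robot's side to the column, y left along the strip, z up. At joint angle q the ball centre is (-0.17 cos(0.65 - q), 0, 0.17 sin(0.65 - q)) m from here in these axes. The press head and ram are on the +y side of the lever; the head's front is 65 mm towards -x
- stop_arm (a joint): extension (m) of the telescoping length stop = reading of the scale at its pointer: 0 home (where it starts, locked), 0.130 drawn fully out, 0.100 at the wanted mark. A spring pulls it home with 1 to 6 N: let go anywhere on the way it runs back in. At home, with the button out, a latch inside the tube holds it fast; the latch frees once the button is 4 mm in
- stop_grip (a point): point to pinch on the upright grey grip at the arm's free end, 15 mm below its top, midway across with the button in. Axes: x across the arm to the button's side; +y draws out; z up. The grip is 24 mm across x, 30 along y, 70 high; its -x face is 14 mm from here, the button's face 21 mm (14 when in). Free space both sides of it to 40 mm below (pointer and blade lie lower)
- release (a joint): travel (m) of the lock button: 0 out (locked), 0.007 squeezed fully in; past 0.004 counts as squeezed in. Its spring takes 7 to 10 N. It springs out when let go
- button_face (a point): centre of the outer face of the lock button: a round steel button 20 mm in diameter that stands 11 mm out of the grip's +x face. Pinching the grip across its x with 30 N or more squeezes it in against the face across from it
- stop_pointer (a point): tip of the thin dark steel pointer carried by the telescoping arm, over the scale
- stop_mark (a point): middle of the 100 mm mark on the fixed aluminium scale bar that lies beside the arm on the robot's side: a long black line. Short lines every 10 mm from 0, long lines at 50 and 100 mm; the scale grows towards +y of the stop, away from the press. Pointer over it (same y) = the arm is set
- oil_bottle: white oil bottle, bystander, 48 mm diameter, 120 mm high, origin under its centre
- wrench: open-ended wrench, bystander, 160 mm long, lying on the bench, origin under its middle
- vblock: steel V-block, bystander, on the press plate, 50 x 70 x 40 mm, origin under its centre
- bushing: brass bushing, bystander, on the press plate, 52 mm diameter, 34 mm high, origin under its centre

How it is judged:
By the outcome, as a careful person would: the job done as asked, in the order asked, and still so for the second after the job is handed in, while the arm keeps its last pose, push and grip.
It also fails if it takes over 51 s, if anything falls off the work surface, if the arm or the gripper's body presses on something with over 40 N, if the wrist force passes 120 N, or if a joint passes its speed limit or range.

### The arm

A 6-joint arm with a two-finger parallel gripper is mounted at the origin on the work surface. World frame = base frame: x ahead of the robot, y to its left, z up, the work surface at z = 0. Lengths are in m, angles in rad, forces in N, time in s.
With the tool pointing down it reaches from about 0.3 to 0.775 m from the base axis. Payload 14.6 kg.
Tool frame: the origin (TCP) lies at the very end of the fingers, on their centre line; the grasp point (between the pads) lies 19 mm behind it; z points along the fingers, y is the line along which they close (so a half turn about z gives the same grasp; the last joint's range is limited). The gripper opens to 85 mm and grips with 20 to 120 N. Pads are 22 mm wide; open, the fingers measure 114 mm over their backs; the gripper's body (76 mm by 85 mm) begins 54 mm behind the grasp point. The pads swing forward as they close: fully open they stand 13 mm farther back than shut.
Start: joints at [1.041, 0.3, 1.521, -0, 1.321, -0.067], TCP at [0.246, 0.492, 0.197] pointing down, gripper open.
Joint ranges: [-3.03, 3.03], [-0.79, 2.21], [0.23, 2.52], [-1.04, 4.18], [0, 3.07], [-2.55, 2.55]. Speed limits (rad/s): [2.22, 2.22, 2.57, 3.14, 3.14, 3.14].

### API

Orientations are given as a unit quaternion [x, y, z, w].
In Python, from station import * gives the robot as it stands. Calls block until the motion is done:
- reach(position, orientation): joint-space move of the TCP to a pose.
- move_straight(position, rot=None, rate=0.15, stop_force=None): straight line of the TCP; rot=None keeps the orientation; rate is the mean speed in m/s. With stop_force (N) it stops when the force on the tool has changed by that much, and returns True; else False.
- move_joints(angles): joint-space move.
- command_gripper(opening, newtons=None): finger opening in m; newtons is the grip in N (None keeps the last); returns when the fingers have stopped.
- sleep(seconds).
- solve_ik(position, orientation): joint angles nearest the present ones, or None.
- capture(name): name is "scene" or "top"; returns (picture, depth): 480x640x3 uint8, red, green, blue; 480x640 float32, m along the optical axis (not along the pixel's ray), 0 where there is no reading.
- calibration(name): a dict with "camera_matrix" (3x3 intrinsics, pixels), "R" (3x3) and "t" (3): a world point X has camera coordinates R X + t. Camera axes: x right, y down, z forward; pixel columns grow to the right and rows downward; lengths in m; the calibration is good to about 2 mm. A picture is of the moment at which its call begins. calibration takes no time and is no camera call.
A pose or a line that the arm cannot do raises IKError and nothing moves.
- finish_job(): hands the job in; it is judged then, once.
Readings, each from a call of its own:
- read_time(): time.
- read_joint_positions(): joint angles.
- read_joint_vel(): joint speeds.
- read_joint_efforts(): joint torques, N m.
- read_ee_pos(): TCP position.
- read_eef_rot(): TCP orientation.
- read_ft_force(): force on the tool from outside, world axes, zero at the start.
- read_moment(): the same for the moment, N m.
- read_grip_width(): finger opening in m.
- read_gripper_force(): force on a finger pad.
Only numpy, scipy, OpenCV 4.12 (cv2) and the standard library are available. Lean on these libraries where they do the work, as an engineer would, in place of code of your own. Each camera call takes 0.05 s, during which the arm holds its last target. There are 200 camera calls.

## Working session

There is one attempt and no reset: what is moved stays moved. The work goes in short steps, each a Python script; the robot and the scene stay as the last script left them, time stands still between calls to the robot, and variables do not carry over. Pictures are saved under pics/ and viewed, at most 10 in all, crops included, and the job is handed in when it is done.

```bash
ls; mkdir -p pics; python3 - <<'E'
from station import *
import cv2, numpy as np
for n in ("scene","top"):
    p,d=capture(n); c=calibration(n)
    np.savez(f"pics/{n}0.npz",p=p,d=d,**c)
    cv2.imwrite(f"pics/{n}0.png",p[:,:,::-1])
    print(n,c, (d>0).mean())
print(read_eef_rot(),read_time())
E
```

```text
pics
scene {'camera_matrix': array([[608.64507562,   0.        , 325.33863565],
       [  0.        , 608.64507562, 239.54292372],
       [  0.        ,   0.        ,   1.        ]]), 'R': array([[ 0.5463951 ,  0.83748149,  0.0087838 ],
       [ 0.63082086, -0.40462012, -0.66207825],
       [-0.55092417,  0.36729732, -0.74938324]]), 't': array([-0.33221358, -0.22350232,  1.40888208])} 0.995888671875
top {'camera_matrix': array([[584.42714591,   0.        , 313.8175504 ],
       [  0.        , 584.42714591, 245.54428639],
       [  0.        ,   0.        ,   1.        ]]), 'R': array([[ 0.01558433, -0.99977561,  0.0143477 ],
       [-0.98957478, -0.01747687, -0.14295563],
       [ 0.14317431, -0.01197025, -0.9896251 ]]), 't': array([0.03069387, 0.58206677, 1.20578664])} 0.9961328125
[ 2.29312455e-01  9.73352727e-01 -4.97336507e-04 -1.42292606e-04] 0.1
```

View pics/scene0.png

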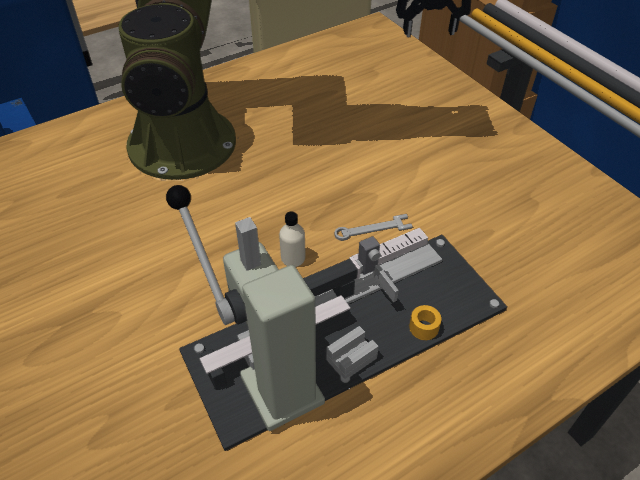

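View pics/top0.png

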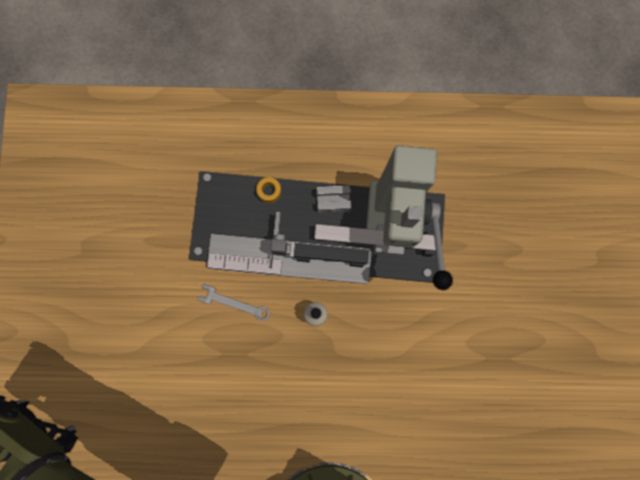

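The scene view shows the lever ball at about (178,197) and the grip at (370,250). In the top view the ball is at (442,279), the grip near (279,244), and the scale spans (208–282, 262).

```bash
cat > h.py <<'E'
import numpy as np, cv2
def load(n,k=0): return np.load(f"pics/{n}{k}.npz")
def ray(c,u,v):
    R,t,K=c['R'],c['t'],c['camera_matrix']
    return -R.T@t, R.T@np.linalg.inv(K)@np.array([u,v,1.])
def onplane(c,u,v,z):
    o,d=ray(c,u,v); return o+d*(z-o[2])/d[2]
def bydepth(c,u,v):
    o,d=ray(c,u,v); return o+d*float(c['d'][int(round(v)),int(round(u))])
def tri(c1,p1,c2,p2):
    o1,d1=ray(c1,*p1);o2,d2=ray(c2,*p2)
    s=np.linalg.lstsq(np.c_[d1,-d2],o2-o1,rcond=None)[0]
    a,b=o1+s[0]*d1,o2+s[1]*d2; return (a+b)/2,np.linalg.norm(a-b)
def proj(c,X):
    x=c['camera_matrix']@(c['R']@X+c['t']); return x[:2]/x[2]
E
python3 - <<'E'
from h import *
np.set_printoptions(precision=4,suppress=True)
s,t=load('scene'),load('top')
def ball(c,u,v,r=22):
    g=c['p'].max(2).astype(int); m=(g<45).astype(np.uint8)
    w=np.zeros_like(m); cv2.circle(w,(u,v),r,1,-1); m&=w
    m=cv2.morphologyEx(m,cv2.MORPH_OPEN,np.ones((5,5),np.uint8))
    k=max(cv2.findContours(m,cv2.RETR_EXTERNAL,cv2.CHAIN_APPROX_NONE)[0],key=cv2.contourArea)
    return cv2.minEnclosingCircle(k)
bs,bt=ball(s,178,197),ball(t,442,280)
print(bs,bt,tri(s,bs[0],t,bt[0]))
print(bydepth(s,*bs[0]),bydepth(t,*bt[0]))
# plate screws corners
for u,v in((207,177),(198,251),(427,272)): print('screw',bydepth(t,u,v))
for u,v in((199,348),(440,242),(494,303)): print('screwS',bydepth(s,u,v))
a=cv2.resize(s['p'][200:320,310:470,::-1],None,fx=5,fy=5,interpolation=cv2.INTER_CUBIC)
cv2.imwrite('pics/cs.png',a)
a=cv2.resize(t['p'][195:295,190:320,::-1],None,fx=6,fy=6,interpolation=cv2.INTER_CUBIC)
cv2.imwrite('pics/ct.png',a)
E
```

```text
((178.0454559326172, 197.0454559326172), 12.143354415893555) ((441.68182373046875, 279.31817626953125), 9.696521759033203) (array([ 0.4888, -0.1678,  0.3191]), np.float64(0.00032914157488818716))
[ 0.4989 -0.1706  0.3291] [ 0.4875 -0.164   0.3348]
screw [0.7346 0.2789 0.0139]
screw [0.5687 0.291  0.0167]
screw [ 0.5307 -0.2048  0.0241]
screwS [ 0.5317 -0.205   0.0178]
screwS [0.5682 0.2937 0.0171]
screwS [0.7346 0.2781 0.0206]
```

View pics/cs.png

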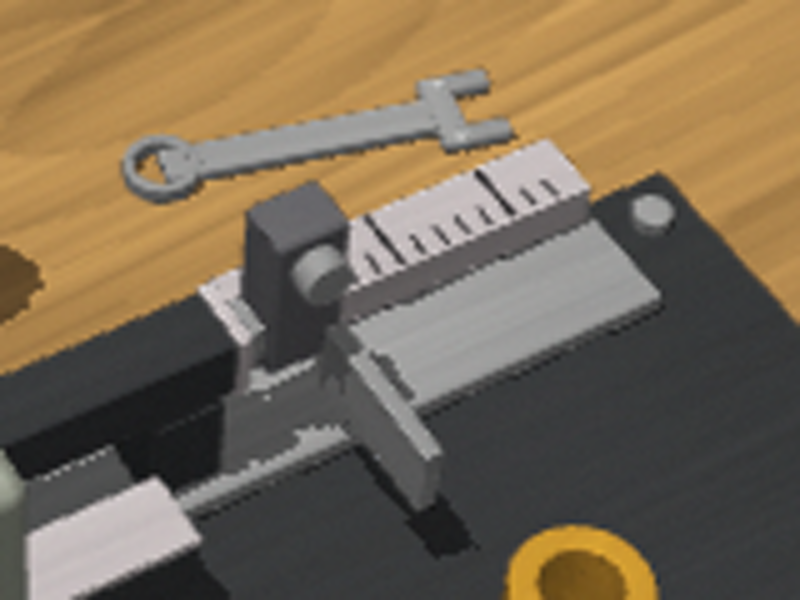

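View pics/ct.png

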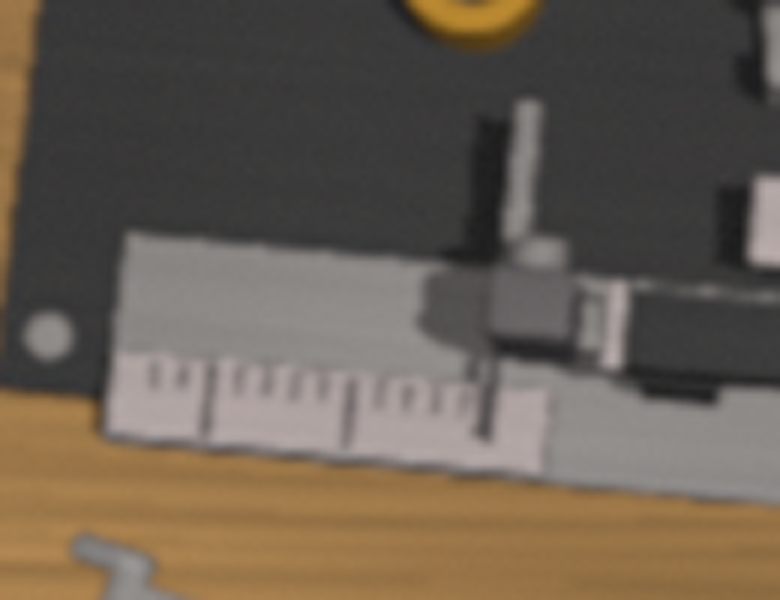

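Scene crop: the grip's button faces away from the robot and the wrench and bottle are clear of it. Top crop: grip top centre is at about (533,308), pointer tip at (484,437), 100 mm mark at (207,398) and 50 mm mark at (348,412).

```bash
python3 - <<'E'
from h import *
from scipy.spatial.transform import Rotation as Ro
np.set_printoptions(precision=4,suppress=True)
s,t=load('scene'),load('top')
Y=np.array([.0748,.9972,0]);Y/=np.linalg.norm(Y);X=np.array([Y[1],-Y[0],0])
piv=np.array([.4888,-.1678,.3191])+.1353*X-[0,0,.1029]
print('piv',piv,proj(s,piv),proj(t,piv))
print('depth near pivot',bydepth(s,227,312),bydepth(t,436,210))
T=lambda u,v:(190+u/6,195+v/6); S=lambda u,v:(310+u/5,200+v/5)
print('grip top depth',bydepth(t,*T(533,308)),bydepth(s,*S(297,210)))
for z in(.1,):
  for c in((497,272),(575,278),(572,345),(490,340)): print(onplane(t,*T(*c),z))
ctop=tri(t,T(533,308),s,S(297,208));print('tri',ctop)
for n,p in dict(ptr=(484,430),m100=(207,398),m50=(348,412)).items(): 
    print(n,bydepth(t,*T(*p)),onplane(t,*T(*p),.035))
print('m100 tri',tri(t,T(207,398),s,S(495,193)), 'm50',tri(t,T(348,412),s,S(384,240)))
b=bydepth(s,*S(325,272));print('button',b)
# upper surfaces mask: points in grip-top region from depth
for c,n in((t,'t'),(s,'s')):
    v,u=np.mgrid[:480,:640]; R,tt,K=c['R'],c['t'],c['camera_matrix']
    P=(np.linalg.inv(K)@np.stack([u,v,np.ones_like(u)]).reshape(3,-1)*c['d'].reshape(-1)-tt[:,None]); W=(R.T@P).T
    g=ctop[0]
    L=(W-g)@np.c_[X,Y,[0,0,1]]
    k=(abs(L[:,0])<.035)&(abs(L[:,1])<.022)&(L[:,2]>-.012)&(L[:,2]<.02)
    print(n,k.sum(),np.percentile(L[k],[3,50,97],axis=0), 'maxz head',W[(W[:,0]>.5)&(W[:,0]<.8)&(W[:,1]<-.03)&(W[:,1]>-.25),2].max())
    kk=(L[:,0]>.013)&(L[:,0]<.04)&(abs(L[:,1])<.018)&(L[:,2]>-.035)&(L[:,2]<.01)&(W[:,2]>.04); print('btn',kk.sum(),np.percentile(L[kk],[3,50,97],axis=0) if kk.any() else '')
E
```

```text
piv [ 0.6237 -0.1779  0.2162] [224.7167 311.3132] [433.2627 211.5827]
depth near pivot [ 0.6344 -0.1784  0.2278] [ 0.6232 -0.1792  0.2333]
grip top depth [0.5659 0.1107 0.1299] [0.5681 0.1148 0.1272]
[0.5823 0.1246 0.1   ]
[0.5807 0.0981 0.1   ]
[0.5578 0.0986 0.1   ]
[0.559  0.1264 0.1   ]
tri (array([0.5673, 0.1126, 0.1286]), np.float64(0.0044201591746661825))
ptr [0.5333 0.1304 0.0541] [0.5353 0.1316 0.035 ]
m100 [0.5445 0.2295 0.0401] [0.545  0.2302 0.035 ]
m50 [0.5401 0.1793 0.0421] [0.5409 0.18   0.035 ]
m100 tri (array([0.5447, 0.23  , 0.0434]), np.float64(0.0022494542991764324)) m50 (array([0.5406, 0.1802, 0.0432]), np.float64(0.0022915958714176026))
button [0.5919 0.1098 0.1212]
t 224 [[-0.0094 -0.0131 -0.0106]
 [ 0.004   0.0004 -0.0039]
 [ 0.0231  0.0143  0.0008]] maxz head 0.3373548087960405
btn 55 [[ 0.0134 -0.0085 -0.0159]
 [ 0.0193  0.0006 -0.0088]
 [ 0.0249  0.0096 -0.004 ]]
s 305 [[-0.0084 -0.0134 -0.0113]
 [ 0.008  -0.0007 -0.0029]
 [ 0.0243  0.0149  0.0013]] maxz head 0.3371038250118876
btn 155 [[ 0.0131 -0.0112 -0.0294]
 [ 0.0193 -0.0017 -0.0112]
 [ 0.0256  0.0117 -0.003 ]]
```

```bash
cat >> h.py <<'E'
from scipy.spatial.transform import Rotation as Ro
Y=np.array([.0748,.9972,0]);Y/=np.linalg.norm(Y);X=np.array([Y[1],-Y[0],0]);Z=np.array([0,0,1.])
piv=np.array([.6237,-.1779,.2162])
GRIP=np.array([.5673,.1126,0])+.0035*X+.0005*Y+.113*Z
def down(yax): return Ro.from_matrix(np.c_[np.cross(yax,-Z),yax,-Z]).as_quat()
def ball(q): return piv-.17*np.cos(.65-q)*X+.17*np.sin(.65-q)*Z
def pick(ik,p,*axes):
    c=[(abs(j[5]),list(down(a)),j) for a in axes if (j:=ik(p,down(a))) is not None]
    return min(c,key=lambda e:e[0])
E
python3 - <<'E'
from station import *
from h import *
np.set_printoptions(precision=3,suppress=True)
OFF=np.array([0,0,-.021])
_,q,j=pick(solve_ik,ball(0)+OFF,Y,-Y); print(q,j)
for a in(.3,.6,.9,1.1): print(solve_ik(ball(a)+OFF,q))
_,q2,j2=pick(solve_ik,GRIP-.019*Z,X,-X); print(q2,j2,solve_ik(GRIP-.019*Z+.1*Y,q2))
move_straight([.246,.492,.42],rate=.25)
reach(ball(0)+[0,0,.10],q)
move_straight(ball(0)+OFF,rate=.12,stop_force=15)
print(read_ee_pos(),ball(0)+OFF,read_time(),read_ft_force())
command_gripper(.02,40); print(read_grip_width(),read_gripper_force(),read_ft_force(),read_time())
E
```

```text
[np.float64(0.9992993955855026), np.float64(-0.037426167081991694), np.float64(0.0), np.float64(0.0)] [-0.402  0.167  1.452 -0.     1.523  1.244]
[-0.417  0.132  1.593 -0.     1.417  1.228]
[-0.424  0.145  1.694 -0.     1.302  1.221]
[-0.421  0.206  1.746 -0.     1.19   1.225]
[-0.413  0.268  1.749 -0.     1.125  1.233]
[np.float64(0.7330756755916243), np.float64(0.6801470825166301), np.float64(-0.0), np.float64(0.0)] [ 0.132  0.471  1.536 -0.     1.135  0.207] [ 0.293  0.541  1.429 -0.     1.172  0.368]
[ 0.489 -0.168  0.299] [ 0.489 -0.168  0.298] 4.7917 [-0.101  0.196 -0.087]
0.020071288581809874 0.0 [ 0.522 -0.877 -0.029] 5.425
```

```bash
python3 - <<'E'
from station import *
from h import *
p,d=capture('scene');a=cv2.resize(p[120:340,100:320,::-1],None,fx=2.7,fy=2.7)
p2,d2=capture('top');b=cv2.resize(p2[180:330,380:500,::-1],None,fx=1.6,fy=1.6)
b=cv2.copyMakeBorder(b,0,a.shape[0]-b.shape[0],0,0,cv2.BORDER_CONSTANT)
cv2.imwrite('pics/c2.png',np.hstack([a,b])); print(read_gripper_force(),read_grip_width())
E
```

```text
0.0 0.019955881895767514
```

View pics/c2.png

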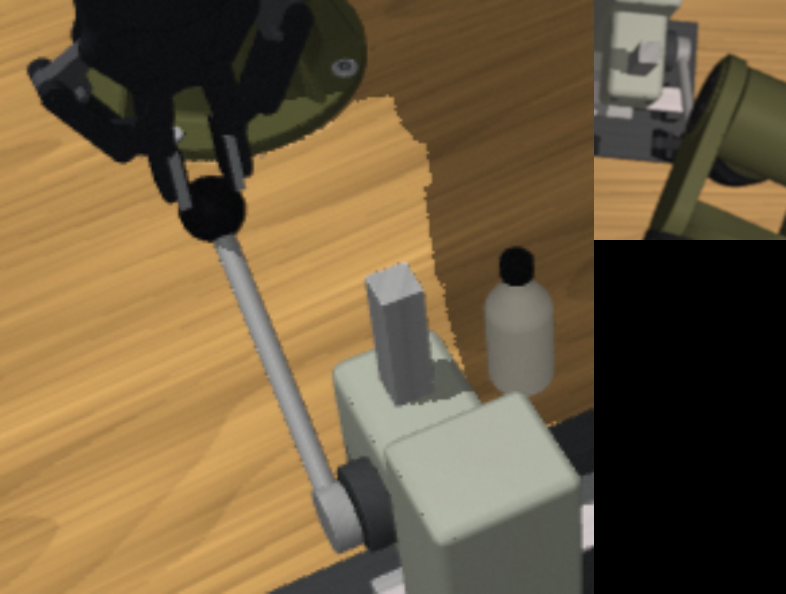

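```bash
python3 - <<'E'
from station import *
from h import *
np.set_printoptions(precision=3,suppress=True)
p,d=capture('scene');c={**calibration('scene'),'d':d,'p':p}
e=read_ee_pos();print(e,read_eef_rot(),proj(c,e),proj(c,ball(0)))
for u,v in((164,190),(169,196),(167,186),(188,188),(185,180),(178,198),(178,204),(188,190)):
    w=bydepth(c,u,v); print((u,v),w,np.array([X,Y,Z])@(w-ball(0)),p[v,u])
a=cv2.resize(p[160:230,140:220,::-1],None,fx=8,fy=8,interpolation=cv2.INTER_NEAREST)
cv2.imwrite('pics/c3.png',a)
E
```

```text
[ 0.489 -0.168  0.298] [ 0.999 -0.037 -0.    -0.   ] [180.718 207.744] [178.145 197.053]
(164, 190) [ 0.495 -0.186  0.347] [ 0.008 -0.017  0.028] [22 23 26]
(169, 196) [ 0.501 -0.183  0.339] [ 0.013 -0.014  0.02 ] [75 78 78]
(167, 186) [ 0.501 -0.182  0.357] [ 0.013 -0.013  0.038] [75 77 78]
(188, 188) [ 0.502 -0.155  0.341] [0.013 0.013 0.022] [78 79 80]
(185, 180) [ 0.503 -0.157  0.357] [0.013 0.012 0.038] [51 52 53]
(178, 198) [ 0.498 -0.171  0.327] [ 0.01  -0.002  0.008] [12 12 15]
(178, 204) [ 0.504 -0.174  0.322] [ 0.016 -0.005  0.003] [8 9 9]
(188, 190) [ 0.5   -0.155  0.335] [0.01  0.013 0.016] [84 79 74]
```

View pics/c3.png

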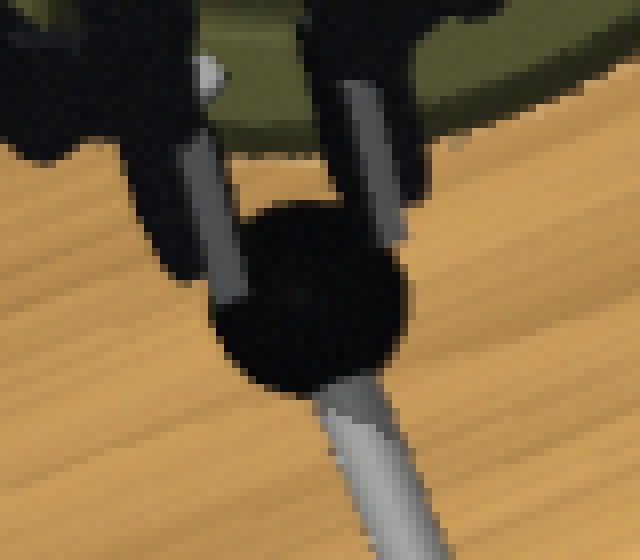

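The finger tips show about 35 mm above where the reported TCP puts them, and the ball (178,197) hasn't moved. I'll check the cameras against the bench and bottle, and the tip height in both views.

```bash
python3 - <<'E'
from station import *
from h import *
np.set_printoptions(precision=3,suppress=True)
s,t=load('scene'),load('top')
print('bench',[bydepth(s,u,v)[2] for u,v in((100,300),(250,200),(450,180),(300,170))],[bydepth(t,u,v)[2] for u,v in((500,300),(150,320),(400,350))])
print('bottle top',bydepth(s,291,218),bydepth(t,315,313))
print(read_joint_positions(), read_ee_pos())
# retreat up-and-left into clear view of both cameras, closed
command_gripper(.085)
e=np.array(read_ee_pos())
move_straight(e+[0,0,.08],rate=.2)
move_straight([.42,-.05,.33],rate=.25)
command_gripper(0.0)
for n in('scene','top'):
    p,d=capture(n);c=calibration(n);np.savez(f'pics/{n}1.npz',p=p,d=d,**c)
    e=np.array(read_ee_pos());print(n,e,proj(c,e),proj(c,e+.019*Z))
    v,u=np.mgrid[:480,:640]
    W=((np.linalg.inv(c['camera_matrix'])@np.stack([u,v,np.ones_like(u)]).reshape(3,-1)*d.reshape(-1)-c['t'][:,None]).T@c['R'])
    k=(np.linalg.norm(W[:,:2]-e[:2],axis=1)<.05)&(W[:,2]>.2)&(W[:,2]<.5)
    i=np.where(k)[0]; i=i[np.argsort(W[i,2])[:8]]
    print(k.sum(),W[i],u.ravel()[i],v.ravel()[i])
print(read_time(),read_grip_width())
cv2.imwrite('pics/c4.png',cv2.resize(load('scene',1)['p'][80:280,160:400,::-1],None,fx=3,fy=3))
E
```

```text
bench [np.float64(-0.0007290997265734234), np.float64(0.0019096732255819981), np.float64(-0.001462223504196225), np.float64(-0.00023123823977910796)] [np.float64(-0.0014715200132318085), np.float64(-0.0002706645346794989), np.float64(-0.0014712329173991456)]
bottle top [0.441 0.034 0.12 ] [0.436 0.037 0.118]
[-0.402  0.167  1.452  0.     1.523  1.244] [ 0.489 -0.168  0.298]
scene [ 0.42 -0.05  0.33] [230.76  134.864] [229.373 124.674]
3680 [[ 0.422 -0.056  0.365]
 [ 0.429 -0.056  0.366]
 [ 0.429 -0.048  0.366]
 [ 0.427 -0.057  0.367]
 [ 0.431 -0.052  0.367]
 [ 0.431 -0.044  0.368]
 [ 0.431 -0.054  0.368]
 [ 0.433 -0.048  0.368]] [225 227 232 226 230 235 229 233] [118 120 118 119 119 117 119 118]
top [ 0.42 -0.05  0.33] [370.991 320.248] [372.331 320.049]
0 [] [] []
8.3667 -1.9767430721396733e-05
```

View pics/c4.png

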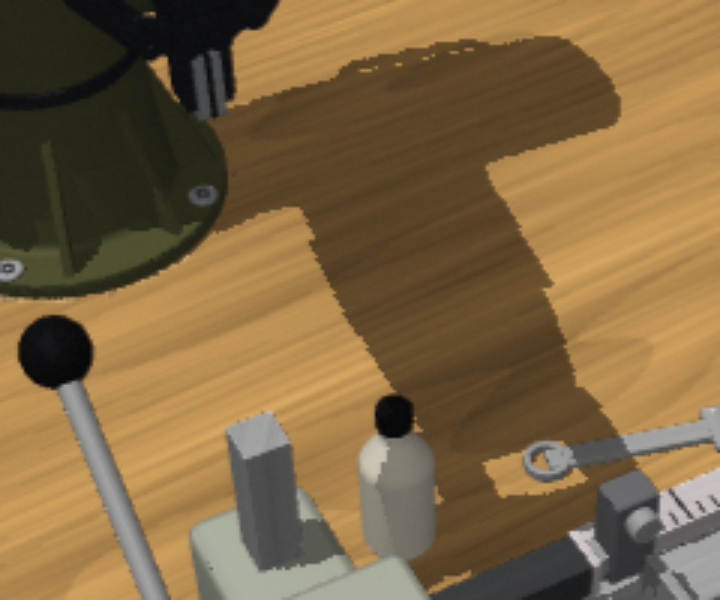

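The cameras agree with the bench and bottle. With the fingers shut, the real tips (crop about (210,118), z ≈ 0.365) sit 35 mm short of the reported TCP (0.330), with no sideways error. I'll add that 35 mm along the tool axis.

```bash
echo "TIP=.035  # real finger tips lie this far behind the reported TCP" >> h.py
python3 - <<'E'
from station import *
from h import *
np.set_printoptions(precision=3,suppress=True)
OFF=np.array([0,0,-.021-TIP])
_,q,j=pick(solve_ik,ball(0)+OFF,Y,-Y)
for a in(.3,.6,.9,1.1): assert solve_ik(ball(a)+OFF,q) is not None
command_gripper(.085)
move_straight(ball(0)+[0,0,.04],rate=.25)
print(move_straight(ball(0)+OFF,rate=.12,stop_force=12),read_ee_pos())
command_gripper(.02,40); print(read_grip_width(),read_gripper_force(),read_ft_force(),read_time())
E
```

```text
False [ 0.489 -0.168  0.264]
0.031984525546825335 39.27095711231232 [-1.08   1.946  4.695] 11.35
```

```bash
python3 - <<'E'
from station import *
from h import *
np.set_printoptions(precision=3,suppress=True)
O=np.array(read_ee_pos())-ball(0)
for a in np.linspace(.15,1.05,7):
    move_straight(ball(a)+O,rate=.1)
    print(round(a,2),read_ft_force(),read_grip_width())
print(move_straight(ball(1.18)+O,rate=.03,stop_force=20))
e=np.array(read_ee_pos())-O-piv; print('q est',.65-np.arctan2(e[2],-e@X),read_ft_force(),read_grip_width(),read_time())
for n in('scene',):
    p,d=capture(n);c=calibration(n);np.savez(f'pics/{n}2.npz',p=p,d=d,**c)
    cv2.imwrite('pics/c5.png',cv2.resize(p[140:360,100:340,::-1],None,fx=2.5,fy=2.5)); print([proj(c,ball(a)) for a in(1.0,1.1)])
E
```

```text
0.15 [-0.97   1.491  6.182] 0.03177228008050387
0.3 [0.026 2.223 5.267] 0.032056819950619535
0.45 [2.023 2.702 6.101] 0.03219102226366224
0.6 [-0.991  3.825  7.978] 0.03174765950967991
0.75 [0.224 3.133 7.767] 0.031714908437510465
0.9 [-2.357  3.246 10.069] 0.03198283758958738
1.05 [-1.946  3.188 10.345] 0.031927278568466604
True
q est 1.15846899026528 [-4.52   0.403  9.26 ] 0.03177877937920141 14.8417
[array([190.3  , 259.599]), array([193.282, 268.568])]
```

View pics/c5.png

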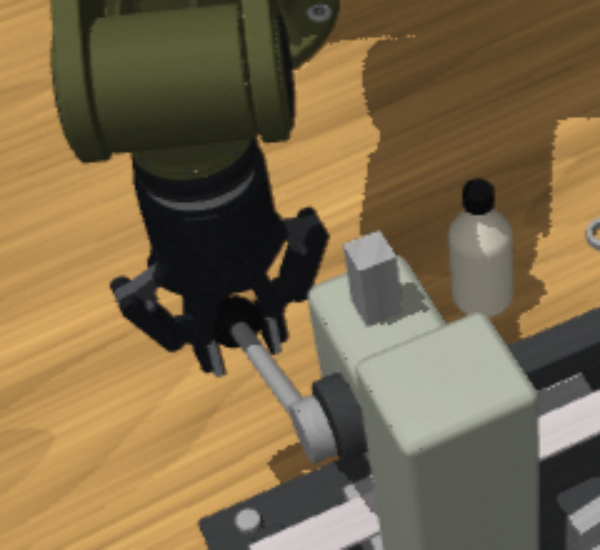

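Ball now at about (196,268), matching the predicted lower stop (193,269). I'll press once more to be sure, then ease it back up.

```bash
python3 - <<'E'
from station import *
from h import *
np.set_printoptions(precision=3,suppress=True)
O=np.array([0,0,-.021-TIP])
def qe():
    e=np.array(read_ee_pos())-O-piv; return .65-np.arctan2(e[2],-e@X)
command_gripper(.02,70)
f0=np.array(read_ft_force())
r=move_straight(np.array(read_ee_pos())-.012*Z,rate=.03,stop_force=20)
print(r,qe(),f0,read_ft_force(),read_grip_width())
sleep(.2);print(read_ft_force())
q0=qe()
for a in np.linspace(q0,0,9)[1:]:
    move_straight(ball(a)+O,rate=.09)
    print(round(a,2),read_ft_force(),read_grip_width())
print(move_straight(ball(-.05)+O,rate=.03,stop_force=12),qe(),read_ft_force(),read_grip_width(),read_time())
p,d=capture('scene');c=calibration('scene')
m=(p.max(2)<30).astype(np.uint8);cv2.imwrite('pics/c6.png',cv2.resize(p[140:340,100:320,::-1],None,fx=2.7,fy=2.7))
E
```

```text
True 1.156999135573776 [-5.079  1.884  9.83 ] [-6.737  2.713 11.691] 0.03123768183168635
[-5.625  2.456 11.214]
1.01 [12.504  6.038 11.346] 0.031226735697291026
0.87 [-12.832   4.296   5.886] 0.03128337764082402
0.72 [-16.96    3.353   5.943] 0.03139376262845901
0.58 [-20.696   4.839   8.664] 0.03145056643949049
0.43 [-7.874  4.648  6.211] 0.03147960090953094
0.29 [-13.166   3.042   8.755] 0.03156832413392064
0.14 [-10.37    2.963   8.25 ] 0.03147095841601774
0.0 [-16.7     1.215  -5.406] 0.03117935060898083
True 0.015130737965920682 [-3.883 -2.414  1.483] 0.03109205276715595 19.1333
```

View pics/c6.png

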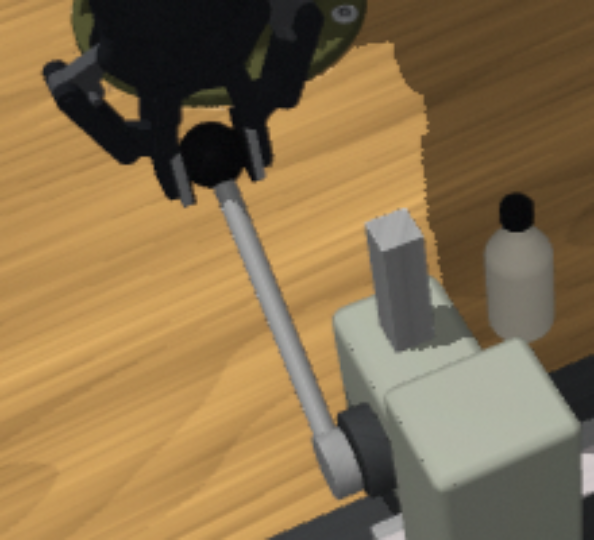

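Ball is back at (178,197), its rest pixel. Releasing it and moving to the length stop.

```bash
python3 - <<'E'
from station import *
from h import *
np.set_printoptions(precision=3,suppress=True)
command_gripper(.085)
move_straight(np.array(read_ee_pos())+.09*Z,rate=.2)
p,d=capture('scene')
tgt=GRIP-(.019+TIP)*Z
_,q,j=pick(solve_ik,tgt,X,-X)
move_straight([.46,0,.36],rate=.25)
reach(tgt+.10*Z,q)
print(move_straight(tgt,rate=.1,stop_force=10),read_ee_pos(),tgt)
command_gripper(.01,60)
print(read_grip_width(),read_gripper_force(),read_ft_force(),read_time())
E
```

```text
False [0.571 0.113 0.06 ] [0.571 0.113 0.059]
0.027304797949250625 61.207255125045776 [-16.956  -0.196  15.884] 24.1917
```

```bash
python3 - <<'E'
from station import *
from h import *
np.set_printoptions(precision=3,suppress=True)
e=np.array(read_ee_pos())
print(move_straight(e+.0997*Y-.0015*X*0,rate=.05,stop_force=45),(np.array(read_ee_pos())-e)@Y,read_ft_force(),read_grip_width(),read_gripper_force(),read_time())
A=[]
for n,sl in(('scene',np.s_[180:310,330:490]),('top',np.s_[225:280,180:280])):
    p,d=capture(n);c=calibration(n);np.savez(f'pics/{n}3.npz',p=p,d=d,**c)
    a=p[sl][:,:,::-1]; A.append(cv2.resize(a,(480,int(480*a.shape[0]/a.shape[1])),interpolation=cv2.INTER_CUBIC)); print(n,A[-1].shape)
A=[a[:300] for a in A]
cv2.imwrite('pics/c7.png',np.vstack(A))
E
```

```text
False 0.09926154185972677 [-2.633 -4.192  2.862] 0.02676832293524917 58.866865038871765 26.3417
scene (390, 480, 3)
top (264, 480, 3)
```

View pics/c7.png

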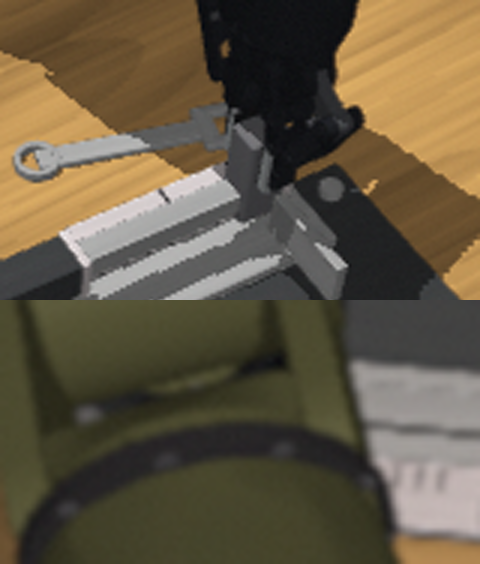

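The pointer is hidden behind the gripper in both views. The blade, with its end at about (345,265) in the scene crop, rides on the same arm and is visible, so I'll measure its travel from home.

```bash
python3 - <<'E'
from h import *
np.set_printoptions(precision=4,suppress=True)
r=[]
for k,s in((0,0),(3,.1)):
    c=load('scene',k);d=c['d'];v,u=np.mgrid[:480,:640]
    W=((np.linalg.inv(c['camera_matrix'])@np.stack([u,v,np.ones_like(u)]).reshape(3,-1)*d.reshape(-1)-c['t'][:,None]).T@c['R'])
    L=(W-GRIP)@np.c_[X,Y,Z]; L[:,1]-=s
    m=(L[:,0]>.035)&(L[:,0]<.09)&(abs(L[:,1])<.04)&(W[:,2]>.032)
    P=L[m]; print(k,m.sum(),np.percentile(P,[2,25,50,75,98],axis=0).tolist())
    # blade's +y face corner pixel: extreme of the blade's mask
    q=np.c_[u.ravel()[m],v.ravel()[m]]; h=cv2.convexHull(q.astype(np.int32))[:,0]
    for w in((1,1),(1,0),(0,1),(-.3,1)):
        e=h[np.argmax(h@np.array(w))]; 
        print(w,e,np.array([X,Y,Z])@(onplane(c,*e,.05)-GRIP)-[0,s,0])
E
```

```text
0 279 [[0.035559227181218046, 0.006754425323354763, -0.06959320050736334], [0.04617555769608127, 0.008169694767669778, -0.05786596629028022], [0.05844177855880876, 0.008908901513877857, -0.04724502640319764], [0.06993198436727541, 0.011596209896827513, -0.03953798222097897], [0.07626643006971645, 0.015788844782334947, -0.03648888668599638]]
(1, 1) [396 300] [ 0.078  0.012 -0.063]
(1, 0) [398 292] [ 0.0653  0.0245 -0.063 ]
(0, 1) [395 301] [ 0.079   0.0093 -0.063 ]
(-0.3, 1) [393 301] [ 0.0773  0.0062 -0.063 ]
3 1487 [[0.03518947953534376, -0.03905505354432255, -0.06556472119155149], [0.03787106232914875, -0.013508721320786343, 0.05342964709513422], [0.044757390645265634, -0.0050664150667191765, 0.10074719597047706], [0.054324274521296345, 0.006190483785350316, 0.22652819246072523], [0.07499175744533372, 0.012967434967801462, 0.2559830097180032]]
(1, 1) [443 278] [ 0.0777  0.0127 -0.063 ]
(1, 0) [455 138] [-0.2297  0.2698 -0.063 ]
(0, 1) [440 280] [ 0.0788  0.0052 -0.063 ]
(-0.3, 1) [440 280] [ 0.0788  0.0052 -0.063 ]
```

```bash
python3 - <<'E'
from h import *
from station import *
np.set_printoptions(precision=4,suppress=True)
def cloud(c,s):
    v,u=np.mgrid[:480,:640]
    W=((np.linalg.inv(c['camera_matrix'])@np.stack([u,v,np.ones_like(u)]).reshape(3,-1)*c['d'].reshape(-1)-c['t'][:,None]).T@c['R'])
    L=(W-GRIP)@np.c_[X,Y,Z]; L[:,1]-=s
    m=(L[:,0]>.05)&(L[:,0]<.078)&(abs(L[:,1])<.03)&(L[:,2]>-.06)&(L[:,2]<-.03)
    return m.sum(),np.percentile(L[m,1],[10,25,50,75,90]),np.median(L[m],axis=0)
print(cloud(load('scene'),0));print(cloud(load('scene',3),.1))
e0=GRIP@Y; print('ee y rel. to grasp target',np.array(read_ee_pos())@Y-e0)
move_straight(np.array(read_ee_pos())+(.100-(np.array(read_ee_pos())@Y-e0))*Y,rate=.02)
sleep(.5)
p,d=capture('scene'); print(cloud({**calibration('scene'),'d':d},.1))
print(np.array(read_ee_pos())@Y-e0,read_ft_force(),read_grip_width(),read_gripper_force(),read_time())
E
```

```text
(np.int64(148), array([0.0078, 0.0083, 0.0092, 0.0122, 0.0145]), array([ 0.0657,  0.0092, -0.0438]))
(np.int64(147), array([0.0069, 0.0075, 0.0084, 0.0109, 0.0134]), array([ 0.0651,  0.0084, -0.0444]))
ee y rel. to grasp target 0.09948312549988719
(np.int64(153), array([0.0068, 0.0076, 0.0084, 0.0109, 0.0134]), array([ 0.0652,  0.0084, -0.045 ]))
0.09950075678926368 [-2.7265 -4.2605  1.5819] 0.02731106803804883 59.01489436626434 27.2417
```

```bash
python3 - <<'E'
from h import *
from station import *
e0=GRIP@Y
y=lambda:np.array(read_ee_pos())@Y-e0
for _ in range(3):
    move_straight(np.array(read_ee_pos())+(.1003-y()+.0006)*Y,rate=.02); sleep(.4); print(y())
    if y()>.0999: break
print(read_grip_width(),read_gripper_force(),read_ft_force(),read_time())
if .0995<y()<.1012 and read_grip_width()<.029: finish_job()
E
```

```text
0.10051606286720272
0.026804706609314853 58.8702392578125 [-2.14325427 -4.77453695  0.97777381] 27.8917
the job is handed in; nothing more can be done
```

The job is handed in at 27.9 s: I pulled the lever to its lower stop and eased it back to rest, then drew the length stop out and held it at about 100 mm with the button squeezed in. The gripper hid the pointer, so that position comes from the arm's travel (100.5 mm) and an earlier blade reading (about 99 mm), not from seeing it on the mark.

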